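Seat a taper-shank post in its foot and set up the stand

ROBOT

A 7-joint arm with a two-finger parallel gripper is mounted at the origin on the work surface. World frame = base frame: x ahead of the robot, y to its left, z up, the work surface at z = 0. Lengths are in m, angles in degrees, forces in N, time in s.
With the tool pointing down it reaches from about 0.4 to 0.85 m from the base axis. Payload 4.5 kg.
Tool frame: the origin (TCP) lies midway between the tips of the shut fingers; the grasp point (between the pads) lies 19 mm behind it; x points along the fingers, z is the direction in which the jaws open and shut, and the axes are right-handed (so a half turn about x gives the same grasp; the last joint's range is limited). The gripper opens to 85 mm and grips with 20 to 120 N. Pads are 22 mm wide; open, the fingers measure 114 mm over their backs; the gripper's body (76 mm by 85 mm) begins 54 mm behind the grasp point. The pads swing forward as they close: fully open they stand 13 mm farther back than shut.
Start: joints at [-67.449, 39.483, -11.15, 89.685, 9.013, 51.709, -12.324], TCP at [0.22, 0.585, 0.231] pointing down, gripper open.
Joint ranges: [-172.22, 172.22], [-26.19, 119.32], [-84.43, 86.54], [7.71, 146.69], [-57.33, 237.33], [2.42, 119.75], [-152.13, 152.13]. Speed limits (degrees/s): [147.25, 147.25, 180, 180, 180, 180, 180].

INTERFACE

Orientations are given as [roll, pitch, yaw] about the fixed x, y, z axes, in that order (R = Rz(yaw) Ry(pitch) Rx(roll)).
In Python, from workcell import bot gives the robot as it stands.
- The arm moves only by the tool carry_out, never from a script. Its argument "moves" is one flat list of numbers, 5 for each row, row after row: the closure, from 0 (fully open) to 1 (shut), then the shift along the tool's x, y, z in units of 0.3 m (1.0 is 0.3 m), then the turn about the tool's x in units of pi rad (1.0 is pi rad). A call has 1 to 8 rows; each row is the pose to reach, as a shift and turn from the pose commanded when the call began, along the tool's axes at that moment, turning the shorter way round; what a row does not reach only later rows make up. A row lasts 1/8 s, in which the tool goes at most 62.5 mm and 10.7 degrees, less where a joint would pass 70% of its speed; a pose out of reach is approached as far as the arm can. A call with a number of a shift or a turn outside -1 to 1 is refused whole. A call with a gripper value outside its range is refused whole. The fingers move at their own pace and stop on an object; "newtons" is the grip in N (left out, the last holds). Time passes only in rows, so rows that repeat a pose let the fingers close. It gives the time, the measured TCP pose, the force and the opening at its end, in the units of the state.
- bot.observe(): the state, without advancing time (a new reading comes with each control period).
- bot.capture(name): name is "side" or "top" or "wrist"; returns (picture, depth): 384x512x3 uint8, red, green, blue; 384x512 float32, m along the optical axis (not along the pixel's ray), 0 where there is no reading.
- bot.camera_params(name): a dict with "vfov" (degrees; the focal length in pixels is half the picture's height over the tangent of half this angle, whatever the lens; pixels are square), "cx", "cy" (the principal point, pixels), "D" ([k1, k2, p1, p2, k3] as OpenCV has them; the pictures are not rectified), "rvec" (rotation vector, rad) and "tvec" (3), from world to camera coordinates, as OpenCV has them; the wrist camera has in their place "tool_from_camera" (4x4, takes a point from camera to tool coordinates, whose origin is the TCP and whose axes are the tool frame's). Camera axes: x right, y down, z forward; pixel columns grow to the right and rows downward; lengths in m; the calibration is good to about 2 mm. A picture is of the moment at which its call begins: read the wrist's pose just before it. camera_params takes no time and is no camera call.
- bot.hand_in(): hands the job in, once; it reports no verdict.
The state is a dict: "t": time; "qpos": joint angles; "joint_velocities": joint speeds; "effort": joint torques, N m; "tcp_pos": TCP position; "tool_rot": TCP orientation; "force": force on the tool from outside, world axes, zero at the start; "wrist_torque": the same for the moment, N m; "width": finger opening in m.
Only numpy, scipy, OpenCV 4.12 (cv2) and the standard library are available. Lean on these libraries where they do the work, as an engineer would, in place of code of your own. Each camera call takes 0.05 s, during which the arm holds its last target. There are 200 camera calls.

TASK

Take the steel post out of its wooden storage block, put its tapered shank into the split socket of the hexagonal foot lying on the sprung pad of the white nest, and tap or press it home until the collar sits on the socket's rim, so that it is held by friction alone; do not press on it with more than about 40 N. Then lift the whole stand by the post alone, without touching the foot, and set it down gently, upright, in the middle of the steel drip tray. Leave the glass bottle, the gauge and the clamp where they are.

Things in the scene. Friction and masses are not known exactly. Their poses are not given: they have to be found in the camera images.
- post: Steel support post, 136 mm tall, upright, 0.13-0.21 kg. Origin: centre of the shank's lower tip; z up the post; x, y square to the head's faces. From the tip up: tapered round shank 40 mm long, 15 mm wide at the tip, 23 at the top; collar 40 mm wide, 6 thick; round rod 14 mm wide, 55 long; square head 22 x 22 mm, 30 high (grip here); cap 16 mm wide, 5 high.
- head (a point): Centre of the post's square head, 116 mm above the tip of the shank. Axes as the post's.
- collar (a point): Centre of the underside of the post's collar, 40 mm above the tip of the shank. It must come to point mouth.
- foot: Loose steel foot, 0.36 kg: hexagonal plate 90 mm across flats, 12 thick, with a round socket boss 52 mm wide, top 56 mm above the underside. Origin: centre of the underside; z up. It has 4 mm play in the nest. Four spring jaws in the socket grip the shank from 8-10 mm before home; a push growing to 15-24 N drives it home, where the collar stops hard. Driven part-way it may not hold.
- mouth (a point): Centre of the socket's rim, 56 mm above the foot's underside; the hole there is about 21 mm wide between the jaws. Home: point collar lies here, gap under 2 mm.
- nest: Fixed white plastic nest, an open square tray 126 x 126 mm, rim 28 mm high, walls 6 mm. Origin: centre of its underside, on the table; x and y along its sides. The foot lies in it on a sprung grey pad, 22 mm above the table, which sinks under a press by about 1 mm for each 5 N, at most 8 mm, so the foot gives way while the shank is driven.
- tray: Fixed steel drip tray, open, square 150 x 150 mm, rim 14 mm high, walls 4 mm, floor 4 mm above the table. Origin: centre of its underside, on the table. The finished stand goes in its middle.
- rack: Fixed wooden storage block 80 x 80 x 52 mm with one straight hole 28 mm wide through it; the post stands loosely in it, its collar on the top face, so the shank must be lifted more than 40 mm to come out. Origin: centre of its underside, on the table.
- washer_bottle: Bystander: glass bottle, 135 mm tall, 68 mm wide at the foot. Origin: centre of its underside.
- gauge: Bystander: round pressure gauge lying on its back, 72 mm diameter, 29 mm high. Origin: centre of its underside.
- boss_clamp: Bystander: small aluminium clamp with thumb screws, about 90 x 50 x 24 mm. Origin: centre of its underside.
Not all that is in view belongs to the job. Leave any black or blue look-alike of the post alone. What is shaped like the tray but purple is not meant.

How it is judged (in metres and radians):
On the way, in this order (a step that is already met when the one before it is completed fails the run):
1. the post is pressed home in the foot's socket, collar on the rim, while the foot still lies in the white nest (z of collar in the frame of mouth below 0.002 m and distance between collar and mouth below 0.004 m and angle between the z axis of post and the z axis of foot, either way round below 0.05 rad and horizontal distance between foot and nest below 0.02 m and z of foot in the frame of nest below 0.028 m), for 0.2 s.
2. the stand hangs clear of the nest, lifted by the post, the collar still on the rim (z of collar in the frame of mouth below 0.002 m and distance between collar and mouth below 0.004 m and angle between the z axis of post and the z axis of foot, either way round below 0.05 rad and z of foot in the frame of nest above 0.045 m and contact force between the fingers and post above 1 N), for 0.2 s.
At the end, for the whole second after the job is handed in: The foot stands flat and at rest in the steel drip tray (centre within 20 mm of the tray's centre, underside within 4 mm of the tray's floor, tilt under 0.06 rad), the post still seated in it (gap between collar and rim under 2 mm, axes within 0.05 rad), and the post is released (z of collar in the frame of mouth below 0.002 m and distance between collar and mouth below 0.004 m and angle between the z axis of post and the z axis of foot, either way round below 0.05 rad and horizontal distance between foot and tray below 0.02 m and z of foot in the frame of tray below 0.008 m and angle between foot's own z axis and vertical below 0.06 rad and linear speed of each of foot, post below 0.02 m/s and contact force between the fingers and post below 0.1 N); the robot touches nothing.
It fails at once if the foot is pressed into or dropped on the nest with more than 45 N (contact force between foot and nest above 45 N).
It fails at once if the stand is dropped on or knocked against the tray with more than 120 N (contact force between foot and tray above 120 N).
It fails at once if the robot touches the foot (more than 2 N) (contact force between the arm and foot above 2 N).
It fails at once if the fingers touch the foot (more than 2 N) (contact force between the fingers and foot above 2 N).
It fails at once if the glass bottle, the gauge or the clamp is moved more than 20 mm (distance of any of washer_bottle, gauge, boss_clamp from where it was at the start of the episode above 0.02 m).
It also fails if it takes over 58 s, if anything falls off the work surface, if the arm or the gripper's body presses on something with over 40 N, if the wrist force passes 120 N, or if a joint passes its speed limit or range.

## Working session

There is one attempt and no reset: what is moved stays moved. The work goes in short steps, Python scripts to look and compute and a tool call to move; the robot and the scene stay as the last step left them, time stands still between calls to the robot, and variables do not carry over. Pictures are saved under pics/ and viewed, about 8 in all and at most 12, crops included, and the job is handed in when it is done.

Besides the shell and the picture viewer there is one more tool, called by a JSON object that holds its "fn" and its "kwargs", one argument or row to a line. carry_out: Moves the arm, as the interface text tells. Its arguments: {"type":"object","properties":{"moves":{"type":"array","items":{"type":"number","minimum":-1,"maximum":1}},"newtons":{"type":"number"}},"required":["moves"]}

```bash
mkdir -p pics
cat > h.py <<'E'
import numpy as np,cv2
from scipy.spatial.transform import Rotation as R
from workcell import bot
def K(p):
    f=192/np.tan(np.radians(p['vfov'])/2); return np.array([[f,0,p['cx']],[0,f,p['cy']],[0,0,1.]])
def cam(name,s=None):
    p=bot.camera_params(name)
    if 'rvec' in p:
        Rw=cv2.Rodrigues(np.array(p['rvec'],float))[0].T; return p,Rw,-Rw@np.array(p['tvec'],float).ravel()
    s=s or bot.observe(); T=np.eye(4); T[:3,:3]=R.from_euler('xyz',s['tool_rot'],degrees=True).as_matrix(); T[:3,3]=s['tcp_pos']
    T=T@np.array(p['tool_from_camera']); return p,T[:3,:3],T[:3,3]
def ray(c,uv):
    p,Rw,o=c; n=cv2.undistortPoints(np.array(uv,float).reshape(-1,1,2),K(p),np.array(p['D'],float)).reshape(-1,2)
    return o,np.c_[n,np.ones(len(n))]@Rw.T
def plane(c,uv,z):
    o,d=ray(c,uv); return o+d*((z-o[2])/d[:,2])[:,None]
def dpt(c,uv,dep):
    o,d=ray(c,uv); return o+d*np.array(dep).reshape(-1,1)
def proj(c,P):
    p,Rw,o=c; return cv2.projectPoints(np.array(P,float).reshape(-1,1,3),cv2.Rodrigues(Rw.T)[0],-Rw.T@o,K(p),np.array(p['D'],float))[0].reshape(-1,2)
def cloud(c,dep):
    v,u=np.nonzero(dep>0); P=dpt(c,np.c_[u,v],dep[v,u]); M=np.full(dep.shape+(3,),np.nan); M[v,u]=P; return M
def snap(name,fn):
    s=bot.observe(); c=cam(name,s); im,d=bot.capture(name); np.savez('pics/'+fn,im=im,d=d); cv2.imwrite(f'pics/{fn}.png',im[:,:,::-1]); return c,im,d
E
python3 - <<'E'
from h import *
print(bot.observe())
for n in('top','side'):
    c,im,d=snap(n,n+'0'); print(n,c[2],c[1][:,2],c[0]['D'])
a=[cv2.imread(f'pics/{n}0.png') for n in('top','side')]
E
```

```text
{'t': 0.0, 'qpos': array([-67.44750778,  39.53311481, -11.14432056,  89.7466679 ,
         9.012139  ,  51.71059058, -12.32388895]), 'joint_velocities': array([-0.00854992,  0.00342173, -0.06280806,  0.08605921, -0.03279141,
       -0.00787131,  0.0068615 ]), 'effort': array([ 1.86192096e-04, -5.39607596e+01, -1.26666449e+00, -1.58541369e+01,
        9.07159847e-03,  9.19684680e-03,  7.36681756e-06]), 'tcp_pos': array([0.21987924, 0.58432705, 0.23047623]), 'tool_rot': array([-175.72696832,   89.89144768, -106.33807224]), 'force': array([ 0.29494889, -1.22788411, -0.00183915]), 'wrist_torque': array([ 0.00676655, -0.0170304 ,  0.00110738]), 'width': 0.08543553093421916}
top [0.47509497 0.09458528 1.22756901] [ 0.06503913  0.00413377 -0.99787415] [-0.08885177  0.          0.          0.          0.        ]
side [ 0.22255204 -0.49039085  0.75514635] [ 0.34997056  0.6086778  -0.71206176] [-0.03116195  0.          0.          0.          0.        ]
```

View pics/top0.png

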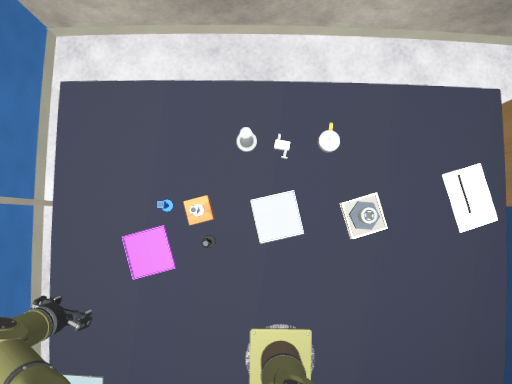

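View pics/side0.png

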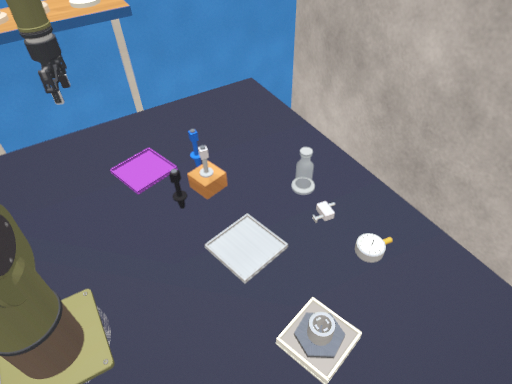

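Candidates for the post: steel-grey post in the orange block, top (197,210) / side (204,160). Look-alikes: blue at top (165,205) / side (195,143), black at top (208,242) / side (177,188). I choose the steel one in the block. The tray is the grey one at top (277,217), not the purple one at (148,252). The nest and foot are at top (364,215).

Run:
```python
from h import *
cl={}
for n in('top','side'):
    z=np.load(f'pics/{n}0.npz'); c=cam(n); cl[n]=(c,z['im'],z['d'],cloud(c,z['d']))
c,im,d,M=cl['top']
def box(n,x0,x1,y0,y1,zlo,zhi):
    P=cl[n][3].reshape(-1,3); k=(P[:,0]>x0)&(P[:,0]<x1)&(P[:,1]>y0)&(P[:,1]<y1)&(P[:,2]>zlo)&(P[:,2]<zhi); return P[k]
for name,uv in dict(post=(197,210),tray=(277,217),foot=(369,215),nest=(364,216),bottle=(246,138),gauge=(329,141),clamp=(283,146),blue=(167,205),black=(208,242)).items(): print(name,M[uv[1],uv[0]].round(3))
def rep(n,l,P):
    if len(P)<3: print(n,l,len(P));return
    r=cv2.minAreaRect((P[:,:2]*1000).astype(np.float32)); print(n,l,len(P),'med',np.median(P,0).round(4),'rect',np.round(r[0],1),np.round(r[1],1),round(r[2],1),'z',np.percentile(P[:,2],[5,95]).round(3))
pr=M[210,197];tr=M[217,277];ft=M[215,369];ns=M[216,364]
for n in cl:
    b=lambda p,r,lo,hi:box(n,p[0]-r,p[0]+r,p[1]-r,p[1]+r,lo,hi)
    rep(n,'rack',b(pr,.07,.04,.056)); rep(n,'head',b(pr,.07,.12,.17)); rep(n,'rod',b(pr,.05,.065,.11))
    rep(n,'tray',b(tr,.12,.009,.03)); rep(n,'boss',b(ft,.06,.07,.09)); rep(n,'nest',b(ns,.1,.02,.031)); rep(n,'plate',b(ns,.07,.0315,.045))
a=cv2.resize(cl['top'][1][185:265,140:240],None,fx=4,fy=4,interpolation=2);b_=cv2.resize(cl['side'][1][120:220,140:240],None,fx=4,fy=3.2,interpolation=2)
cv2.imwrite('pics/crop.png',np.hstack([a,b_])[:,:,::-1])
```

```text
post [0.491 0.263 0.145]
tray [0.474 0.015 0.001]
foot [ 0.484 -0.281  0.058]
nest [ 0.481 -0.261  0.067]
bottle [0.715 0.121 0.127]
gauge [ 0.731 -0.156  0.029]
clamp [ 0.713 -0.002  0.02 ]
blue [0.507 0.371 0.072]
black [0.396 0.23  0.13 ]
top rack 481 med [0.4934 0.271  0.0518] rect [494.  274.3] [80.3 80.9] 15.8 z [0.048 0.055]
top head 59 med [0.4941 0.2717 0.1448] rect [493.3 273.9] [22.1 21.3] 87.1 z [0.13 0.15]
top rod 2
top tray 257 med [0.4784 0.0194 0.0129] rect [476.6  15.1] [150.4 150.3] 13.7 z [0.009 0.018]
top boss 133 med [ 0.4839 -0.2737  0.0775] rect [ 484.3 -273. ] [48.4 48.7] 42.2 z [0.072 0.081]
top nest 723 med [ 0.4804 -0.2696  0.0242] rect [ 483.  -273.6] [128.4 127.1] 17.7 z [0.021 0.03 ]
top plate 378 med [ 0.4844 -0.264   0.0344] rect [ 489.7 -264.8] [110.4 111.6] 7.9 z [0.032 0.039]
side rack 493 med [0.483  0.2622 0.0524] rect [491.7 277.6] [81.9 84.5] 16.1 z [0.043 0.055]
side head 103 med [0.4898 0.2692 0.1391] rect [491.6 275.1] [22.2 23.4] 80.5 z [0.122 0.149]
side rod 61 med [0.4895 0.2724 0.0861] rect [490.  273.1] [ 8.9 14. ] 67.4 z [0.068 0.106]
side tray 442 med [0.4669 0.0101 0.0134] rect [474.7  18.8] [151.3 152.2] 13.7 z [0.01  0.016]
side boss 414 med [ 0.4829 -0.2716  0.0776] rect [ 483.1 -270.6] [51.1 50.3] 53.8 z [0.072 0.08 ]
side nest 2061 med [ 0.4664 -0.2868  0.0238] rect [ 483.1 -271.7] [128.9 127.6] 17.3 z [0.021 0.03 ]
side plate 1011 med [ 0.4707 -0.2859  0.0345] rect [ 484.4 -270.2] [102.2  93.8] 81.7 z [0.032 0.038]
```

View pics/crop.png

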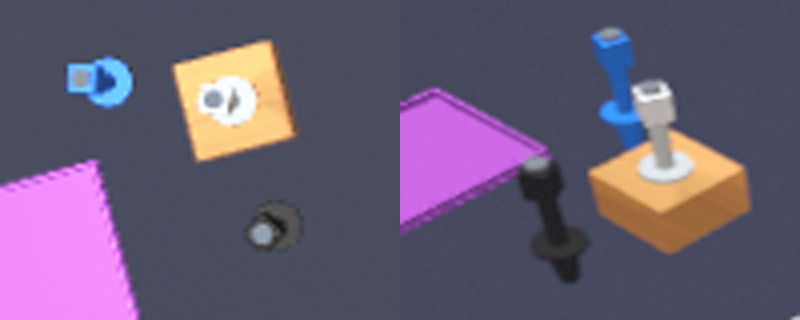

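```bash
cat >> h.py <<'E'
def tool():
    s=bot.observe(); return R.from_euler('xyz',s['tool_rot'],degrees=True).as_matrix(),np.array(s['tcp_pos'])
def units(target): # shift in tool axes, move units
    A,p=tool(); return ((np.array(target)-p)@A/0.3).round(4)
E
python3 - <<'E'
from h import *
A,p=tool(); print(A.round(3)); print(units([.4925,.2745,.26])); print(bot.camera_params('wrist')['tool_from_camera'],bot.camera_params('wrist')['vfov'])
E
```

```text
[[-0.    -0.936  0.352]
 [-0.002  0.352  0.936]
 [-1.    -0.    -0.002]]
[-0.0969 -1.2142 -0.6472]
[[ 1.73741156e-04 -2.69119970e-01  9.63106646e-01 -1.42362000e-01]
 [ 8.84938582e-04 -9.63106242e-01 -2.69120016e-01  6.62978812e-02]
 [ 9.99999593e-01  8.99047452e-04  7.08234524e-05 -6.48766866e-04]
 [ 0.00000000e+00  0.00000000e+00  0.00000000e+00  1.00000000e+00]] 68.46041886909586
```

{"fn": "carry_out", "kwargs": {
  "moves": [0, -0.09, -0.98, -0.52, 0, 0, -0.09, -0.98, -0.52, 0, 0, -0.09, -0.98, -0.52, 0, 0, -0.09, -0.98, -0.52, 0, 0, -0.09, -0.98, -0.52, 0, 0, -0.09, -0.98, -0.52, 0, 0, -0.09, -0.98, -0.52, 0],
  "newtons": 60
}}

```text
t: 0.98
tcp_pos: [0.4416, 0.3335, 0.258]
tool_rot: [-152.8, 89.9, -83.7]
force: [-0.7, 0.3, 0.4]
width: 0.0858
```

Run:
```python
from h import *
s=bot.observe();print(s['t'],s['tcp_pos'],s['force']); print(units([.4925,.2745,.26]))
c,im,d=snap('wrist','w1'); M=cloud(c,d)
P=M.reshape(-1,3);k=(abs(P[:,0]-.4925)<.03)&(abs(P[:,1]-.2745)<.03)
for lo,hi in((.125,.1445),(.14,.1455),(.146,.155),(.05,.054)):
    Q=P[k&(P[:,2]>lo)&(P[:,2]<hi)]
    if len(Q)>5: r=cv2.minAreaRect((Q[:,:2]*1000).astype(np.float32)); print(lo,len(Q),r)
```

```text
0.975 [0.44158292 0.33346784 0.25803693] [-0.72682313  0.27653824  0.38830233]
[-0.0063 -0.2286 -0.1232]
0.125 403 ((494.5574951171875, 275.403076171875), (22.411907196044922, 22.4821720123291), 84.1690673828125)
0.14 247 ((494.54937744140625, 275.32373046875), (22.252437591552734, 22.4821720123291), 84.1690673828125)
0.146 179 ((494.55841064453125, 275.4486389160156), (15.17895221710205, 14.476690292358398), 75.16416931152344)
0.05 1064 ((492.4849548339844, 274.54693603515625), (59.84028244018555, 59.895660400390625), 0.16803810000419617)
```

View pics/w1.png

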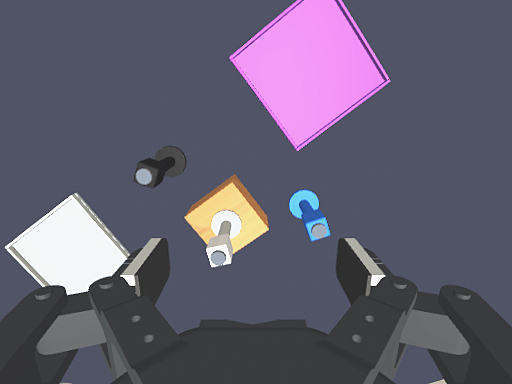

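Steel post's head at pixel (219,255), with black (147,172) and blue (315,225) clear on either side. Wrist fix: head at (0.4945, 0.2752), faces at 84.2°.

Run:
```python
from h import *
print(units([.4945,.2752,.258]),units([.4945,.2752,.109]))
A,p=tool(); print(np.degrees(np.arctan2(A[1,2],A[0,2])),A.round(3).tolist())
```

```text
[-1.000e-04 -2.411e-01 -1.240e-01] [ 0.4966 -0.2415 -0.124 ]
69.33545404852238 [[-0.001, -0.936, 0.353], [0.0, 0.353, 0.936], [-1.0, 0.001, -0.0]]
```

{"fn": "carry_out", "kwargs": {
  "moves": [0, 0, -0.241, -0.124, -0.083, 0, 0, -0.241, -0.124, -0.083, 0, 0, -0.241, -0.124, -0.083, 0, 0.15, -0.241, -0.124, -0.083, 0, 0.3, -0.241, -0.124, -0.083, 0, 0.42, -0.241, -0.124, -0.083, 0, 0.497, -0.241, -0.124, -0.083, 0, 0.497, -0.241, -0.124, -0.083]
}}

```text
t: 2.02
tcp_pos: [0.4917, 0.2776, 0.1078]
tool_rot: [100.3, 89.8, -175.1]
force: [0.3, 0.3, -1.1]
width: 0.0855
```

Run:
```python
from h import *
A,p=tool(); print(p,units([.4945,.2752,.109]),np.degrees(np.arctan2(A[1,2],A[0,2])),bot.observe()['force'])
```

```text
[0.4916552  0.27762042 0.10776932] [-0.0041 -0.0102 -0.0071] 84.52421087163114 [ 0.34367449  0.31241116 -1.05676429]
```

{"fn": "carry_out", "kwargs": {
  "moves": [0, 0, -0.01, -0.007, 0, 0.5, 0, -0.01, -0.007, 0, 1, 0, -0.01, -0.007, 0, 1, 0, -0.01, -0.007, 0, 1, 0, -0.01, -0.007, 0, 1, 0, -0.01, -0.007, 0, 1, 0, -0.01, -0.007, 0, 1, 0, -0.01, -0.007, 0],
  "newtons": 110
}}

```text
t: 3.02
tcp_pos: [0.4981, 0.273, 0.1096]
tool_rot: [-58.6, 89.9, 25.7]
force: [0.8, -0.6, 6.1]
width: 0.0207
```

Run:
```python
from h import *
A,p=tool(); print(p,A.round(3).tolist(),bot.observe()['force'])
# foot mouth estimate: refine later from close
```

```text
[0.49808809 0.27297491 0.10959545] [[0.001, -0.995, 0.099], [0.0, 0.099, 0.995], [-1.0, -0.001, 0.001]] [ 0.82917835 -0.59566795  6.12065519]
```

{"fn": "carry_out", "kwargs": {
  "moves": [1, -0.05, 0, 0, 0, 1, -0.2, 0, 0, 0, 1, -0.4, 0, 0, 0, 1, -0.5, 0, -0.1, 0, 1, -0.5, 0, -0.3, 0, 1, -0.5, 0, -0.5, 0, 1, -0.5, 0, -0.7, 0, 1, -0.5, 0, -0.8, 0]
}}

```text
t: 4.03
tcp_pos: [0.4723, 0.0299, 0.2593]
tool_rot: [143.9, 89.8, -132.1]
force: [-0.0, 0.1, -0.7]
width: 0.0204
```

{"fn": "carry_out", "kwargs": {
  "moves": [1, 0, 0, -0.2, 0, 1, 0, 0, -0.4, 0, 1, 0, 0, -0.55, 0, 1, 0, 0, -0.67, 0, 1, 0, 0, -0.67, 0, 1, 0, 0, -0.67, 0]
}}

```text
t: 4.78
tcp_pos: [0.4538, -0.1651, 0.2594]
tool_rot: [17.4, 89.9, 101.8]
force: [-0.2, -0.0, -1.9]
width: 0.0204
```

Run:
```python
from h import *
s=bot.observe();print(s['t'],s['tcp_pos'],s['force'],s['width'],tool()[0].round(3).tolist())
c,im,d=snap('wrist','w2'); ct,it,dt=snap('top','top2'); cs,is_,ds=snap('side','side2')
cv2.imwrite('pics/c2.png',np.hstack([im,is_])[:,:,::-1][:,:,:] if 0 else np.vstack([cv2.resize(np.hstack([im,is_]),(800,300))])[:,:,::-1])
```

```text
4.775 [ 0.45384729 -0.16508633  0.2593536 ] [-0.22961646 -0.00871868 -1.89190061] 0.020433254239074952 [[-0.0, -0.995, 0.098], [0.001, 0.098, 0.995], [-1.0, 0.0, 0.001]]
```

View pics/c2.png

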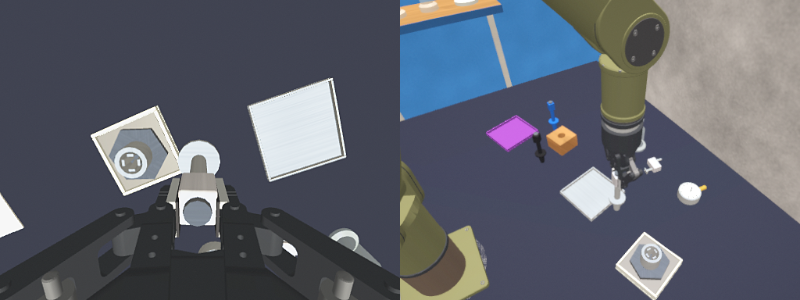

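The post hangs upright in the fingers. Wrist view (half scale) shows the socket mouth at about (130,165) and the collar at (199,157). Next I measure both.

Run:
```python
from h import *
s=bot.observe(); print(s['tcp_pos'])
def fit(Q):
    x=np.linalg.lstsq(np.c_[2*Q[:,:2],np.ones(len(Q))],(Q[:,:2]**2).sum(1),rcond=None)[0]; return x[:2],np.sqrt(x[2]+x[0]**2+x[1]**2)
for n,f in(('wrist','w2'),('top','top2'),('side','side2')):
    c=cam(n,s); M=cloud(c,np.load(f'pics/{f}.npz')['d']); P=M.reshape(-1,3)
    Q=P[(np.hypot(P[:,0]-.4835,P[:,1]+.272)<.035)&(P[:,2]>.0755)&(P[:,2]<.0815)]
    if len(Q)>10:
        r=cv2.minEnclosingCircle((Q[:,:2]*1000).astype(np.float32)); print(n,'boss',len(Q),r,np.median(Q[:,2]))
    N=P[(np.hypot(P[:,0]-.483,P[:,1]+.272)<.1)&(P[:,2]>.02)&(P[:,2]<.031)];r=cv2.minAreaRect((N[:,:2]*1000).astype(np.float32)); print(n,'nest',r)
    # post slices by z relative to expected tip z
    tip=s['tcp_pos'][2]+.019-.116
    p=s['tcp_pos']; k=np.hypot(P[:,0]-p[0],P[:,1]-p[1])<.035
    for a,b in((0,.01),(.01,.02),(.02,.03),(.03,.038),(.0405,.0455),(.045,.05),(.05,.065),(.065,.08),(.08,.1),(.1,.13),(.132,.15)):
        Q=P[k&(P[:,2]>tip+a)&(P[:,2]<tip+b)]
        if len(Q)>8:
            r=cv2.minEnclosingCircle((Q[:,:2]*1000).astype(np.float32)); x=fit(Q); print(n,a,len(Q),np.median(Q,0).round(4),'fit',(x[0]*1000).round(1),round(x[1]*1000,1),'z',Q[:,2].min().round(4),Q[:,2].max().round(4),'enc',np.round(r[0],1),round(r[1],1))
```

```text
[ 0.45422927 -0.16452654  0.25934581]
wrist boss 736 ((485.581298828125, -273.15753173828125), 25.887889862060547) 0.07749498698358737
wrist nest ((485.495361328125, -273.53814697265625), (125.4185562133789, 126.48370361328125), 17.640274047851562)
wrist 0.0405 941 [ 0.4442 -0.1651  0.2073] fit [ 449.5 -164.2] 14.6 z 0.203 0.2078 enc [ 450.9 -164.1] 19.9
wrist 0.045 1003 [ 0.4457 -0.1607  0.208 ] fit [ 450.3 -163.8] 14.2 z 0.2073 0.2122 enc [ 450.8 -164.2] 19.6
wrist 0.05 124 [ 0.4452 -0.1636  0.2207] fit [ 451.1 -164.3] 6.9 z 0.2127 0.2273 enc [ 449.9 -164.2] 6.8
wrist 0.065 160 [ 0.4451 -0.1637  0.2351] fit [ 451.2 -164.5] 7.0 z 0.2275 0.2423 enc [ 449.2 -164.4] 6.8
wrist 0.08 121 [ 0.4446 -0.1643  0.248 ] fit [ 451.7 -164.8] 8.1 z 0.2424 0.2622 enc [ 445.1 -164.7] 15.2
wrist 0.1 2589 [ 0.443  -0.1645  0.2825] fit [ 457.5 -165.8] 19.1 z 0.2624 0.2923 enc [ 449. -165.] 24.0
wrist 0.132 3815 [ 0.4465 -0.1649  0.3018] fit [ 443.3 -163.8] 18.9 z 0.2944 0.3123 enc [ 444.7 -163.6] 33.5
top boss 22 ((499.98712158203125, -268.0845947265625), 16.788843154907227) 0.07829577900393625
top nest
[... 866 characters left out ...]
207 ] fit [ 448.4 -162.9] 15.8 z 0.2035 0.2078 enc [ 449.3 -162.2] 20.2
side 0.045 182 [ 0.4448 -0.1652  0.2085] fit [ 448.9 -161.4] 14.8 z 0.2074 0.212 enc [ 449.2 -162.2] 20.1
side 0.05 36 [ 0.4453 -0.1669  0.2196] fit [ 449.2 -161.7] 6.7 z 0.2127 0.2263 enc [ 448.5 -163.6] 6.6
side 0.065 42 [ 0.4449 -0.1673  0.2353] fit [ 448.7 -162.4] 6.3 z 0.2279 0.2418 enc [ 447.5 -164.5] 6.4
side 0.08 27 [ 0.4441 -0.1669  0.2476] fit [ 441.4 -170. ] 6.7 z 0.2425 0.2622 enc [ 444.9 -169.1] 10.2
side 0.1 199 [ 0.4415 -0.1737  0.2782] fit [ 460.  -165.3] 22.4 z 0.2625 0.2923 enc [ 451.2 -167.3] 21.4
side 0.132 134 [ 0.4439 -0.1641  0.3058] fit [ 446.7 -164.9] 17.0 z 0.2945 0.3123 enc [ 441.5 -162.6] 31.6
```

{"fn": "carry_out", "kwargs": {
  "moves": [1, 0, -0.08, -0.18, 0, 1, 0, -0.151, -0.35, 0, 1, 0, -0.151, -0.35, 0, 1, 0.1, -0.151, -0.35, 0, 1, 0.18, -0.151, -0.35, 0, 1, 0.18, -0.151, -0.35, 0, 1, 0.18, -0.151, -0.35, 0]
}}

```text
t: 5.8
tcp_pos: [0.4896, -0.2741, 0.2061]
tool_rot: [-83.2, 89.9, 1.2]
force: [0.2, 0.3, -1.1]
width: 0.0206
```

```bash
cat > m.py <<'E'
from h import *
import sys
tag=sys.argv[1]
s=bot.observe(); print(s['t'],s['tcp_pos'],s['force'],s['width'])
for n in('wrist','side'):
    c,im,d=snap(n,n+tag); P=cloud(c,d).reshape(-1,3); p=s['tcp_pos']
    k=np.hypot(P[:,0]-p[0],P[:,1]-p[1])<.035
    enc=lambda Q:cv2.minEnclosingCircle((Q[:,:2]*1000).astype(np.float32))
    Q=P[k&(P[:,2]>.074)&(P[:,2]<.0805)]; print(n,'boss',len(Q),len(Q)>5 and enc(Q))
    # collar: histogram peak of z between
    b=p[2]+.019-.116+.046
    Q=P[k&(abs(P[:,2]-b)<.006)]
    if len(Q)>5: print(n,'collar',len(Q),enc(Q),'topz',np.median(Q[:,2]))
    for a in(.005,.015,.025,.035,.055,.065,.075,.085):
        z0=b-.046+a; Q=P[k&(abs(P[:,2]-z0)<.005)]
        if len(Q)>5: print('  ',n,a,len(Q),(np.median(Q,0)*1000).round(1))
a=cv2.imread(f'pics/wrist{tag}.png');b=cv2.imread(f'pics/side{tag}.png')
u=proj(cam('side'),[[.485,-.272,.1]])[0].astype(int); print(u)
y0=max(0,min(384-160,u[1]-90));x0=max(0,min(512-160,u[0]-80))
cv2.imwrite(f'pics/v{tag}.png',np.hstack([cv2.resize(a,(440,330)),cv2.resize(b[y0:y0+160,x0:x0+160],(330,330),interpolation=cv2.INTER_CUBIC)]))
E
python3 m.py 3
```

```text
5.8 [ 0.48956058 -0.27410404  0.206057  ] [ 0.24172613  0.25590157 -1.13841281] 0.020637181034514746
wrist boss 785 ((484.8122863769531, -273.7230529785156), 25.723695755004883)
wrist collar 1545 ((486.39361572265625, -273.72039794921875), 19.903947830200195) topz 0.15428569622518515
   wrist 0.055 83 [ 480.6 -273.1  164.1]
   wrist 0.065 97 [ 480.4 -273.2  174.9]
   wrist 0.075 107 [ 480.4 -273.3  184.6]
   wrist 0.085 99 [ 480.  -273.3  193.6]
side boss 296 ((483.6007080078125, -270.5563659667969), 26.242944717407227)
side collar 297 ((485.44696044921875, -270.84771728515625), 20.22320556640625) topz 0.1556783743080955
   side 0.005 12 [ 479.  -274.9  114.6]
   side 0.015 15 [ 479.1 -275.8  123.4]
   side 0.055 23 [ 480.5 -275.5  164. ]
   side 0.065 22 [ 480.8 -275.2  174. ]
   side 0.075 26 [ 480.4 -275.   184.2]
   side 0.085 21 [ 480.4 -275.2  194.2]
[323 318]
```

View pics/v3.png

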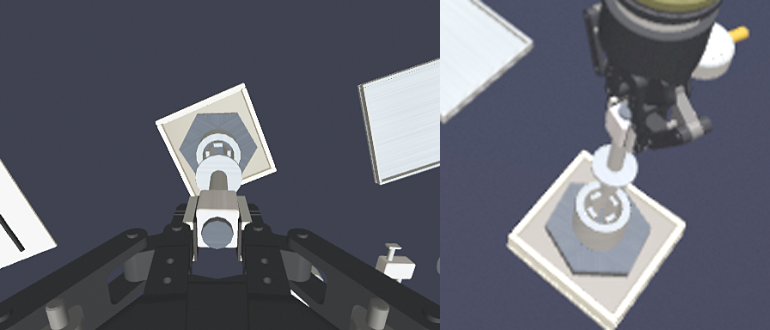

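Both cameras agree that the collar is 1.7 mm too far in +x, with y in line. I correct that and lower to just before the jaws.

{"fn": "carry_out", "kwargs": {
  "moves": [1, 0, 0.006, 0, 0, 1, 0.06, 0.006, 0, 0, 1, 0.1, 0.006, 0, 0, 1, 0.13, 0.006, 0, 0, 1, 0.16, 0.006, 0, 0, 1, 0.185, 0.006, 0, 0, 1, 0.195, 0.006, 0, 0, 1, 0.195, 0.006, 0, 0]
}}

```text
t: 6.9
tcp_pos: [0.4875, -0.2746, 0.1467]
tool_rot: [-67.7, 89.9, 16.7]
force: [2.1, 0.3, -2.8]
width: 0.0204
```

```bash
python3 m.py 4
```

```text
6.9 [ 0.48751012 -0.27455987  0.14665354] [ 2.05395294  0.28228892 -2.77107339] 0.020426866209472684
wrist boss 975 ((485.08544921875, -273.6614990234375), 25.951812744140625)
wrist collar 1546 ((484.51171875, -274.0880126953125), 19.859485626220703) topz 0.0948626928381181
   wrist 0.005 98 [ 462.  -271.8   54.3]
   wrist 0.015 101 [ 461.8 -271.6   64.4]
   wrist 0.025 1026 [ 469.6 -270.1   77.4]
   wrist 0.055 83 [ 478.6 -273.6  104.9]
   wrist 0.065 90 [ 478.4 -273.7  115. ]
   wrist 0.075 112 [ 478.5 -273.7  124.9]
   wrist 0.085 100 [ 478.1 -273.8  134.4]
side boss 182 ((483.5564270019531, -270.6017761230469), 26.304931640625)
side collar 259 ((483.8060607910156, -271.61468505859375), 20.45484161376953) topz 0.0958609978691185
   side 0.005 61 [ 463.8 -286.2   54.5]
   side 0.015 71 [ 468.8 -285.    65. ]
   side 0.025 208 [ 470.2 -283.2   77.6]
   side 0.035 20 [ 471.1 -280.9   80.5]
   side 0.055 17 [ 478.9 -276.4  103.9]
   side 0.065 19 [ 477.8 -274.5  115.3]
   side 0.075 20 [ 479.1 -276.2  124.3]
   side 0.085 16 [ 478.  -275.   133.7]
[323 318]
```

{"fn": "carry_out", "kwargs": {
  "moves": [1, 0.007, 0, 0, 0, 1, 0.014, 0, 0, 0, 1, 0.02, 0, 0, 0, 1, 0.026, 0, 0, 0, 1, 0.026, 0, 0, 0]
}}

```text
t: 7.62
tcp_pos: [0.4878, -0.2747, 0.1396]
tool_rot: [-93.2, 89.9, -8.9]
force: [1.7, 2.2, 7.0]
width: 0.0204
```

{"fn": "carry_out", "kwargs": {
  "moves": [1, 0.005, 0, 0, 0, 1, 0.01, 0, 0, 0, 1, 0.01, 0, 0, 0]
}}

```text
t: 8.0
tcp_pos: [0.4879, -0.2747, 0.1371]
tool_rot: [-99.9, 89.9, -15.5]
force: [0.8, 0.7, 11.3]
width: 0.0205
```

{"fn": "carry_out", "kwargs": {
  "moves": [1, 0.005, 0, 0, 0, 1, 0.01, 0, 0, 0, 1, 0.01, 0, 0, 0]
}}

```text
t: 8.38
tcp_pos: [0.4881, -0.2747, 0.1346]
tool_rot: [-103.6, 89.8, -19.3]
force: [-0.1, 3.1, 14.1]
width: 0.0202
```

{"fn": "carry_out", "kwargs": {
  "moves": [1, 0.004, 0, 0, 0, 1, 0.008, 0, 0, 0, 1, 0.008, 0, 0, 0]
}}

```text
t: 8.75
tcp_pos: [0.4882, -0.2747, 0.1326]
tool_rot: [-105.4, 89.8, -21.1]
force: [0.4, 3.0, 19.0]
width: 0.0207
```

{"fn": "carry_out", "kwargs": {
  "moves": [1, 0.004, 0, 0, 0, 1, 0.007, 0, 0, 0, 1, 0.007, 0, 0, 0]
}}

```text
t: 9.12
tcp_pos: [0.4883, -0.2748, 0.131]
tool_rot: [-109.1, 89.8, -24.8]
force: [-0.9, 3.9, 21.7]
width: 0.0207
```

```bash
python3 m.py 5
```

```text
9.125 [ 0.48832219 -0.27477977  0.13100976] [-0.85697426  3.92854601 21.73110182] 0.020746955064972296
wrist boss 1528 ((484.43927001953125, -273.31591796875), 24.04754066467285)
wrist collar 1633 ((484.43927001953125, -273.31591796875), 24.04754066467285) topz 0.07929832032001274
   wrist 0.005 90 [ 461.8 -271.    38.8]
   wrist 0.015 104 [ 461.5 -272.7   49.1]
   wrist 0.025 118 [ 461.4 -271.2   59.4]
   wrist 0.035 1091 [ 471.  -269.    72.9]
   wrist 0.055 83 [ 479.  -273.3   89.3]
   wrist 0.065 93 [ 479.1 -273.9   99.4]
   wrist 0.075 112 [ 479.  -274.   109.1]
   wrist 0.085 102 [ 478.7 -274.   118.4]
side boss 244 ((482.8785095214844, -270.85565185546875), 25.60222625732422)
side collar 340 ((482.8785095214844, -270.85565185546875), 25.60222625732422) topz 0.0795160284061287
   side 0.005 52 [ 465.8 -288.4   39.5]
   side 0.015 57 [ 464.4 -285.8   48.2]
   side 0.025 57 [ 464.9 -288.2   58.9]
   side 0.035 137 [ 469.7 -282.5   72.3]
   side 0.055 20 [ 478.8 -274.6   90.2]
   side 0.065 13 [ 479.6 -276.4   99.1]
   side 0.075 20 [ 479.1 -275.4  108.3]
   side 0.085 16 [ 478.9 -274.6  117.2]
[323 318]
```

View pics/v5.png

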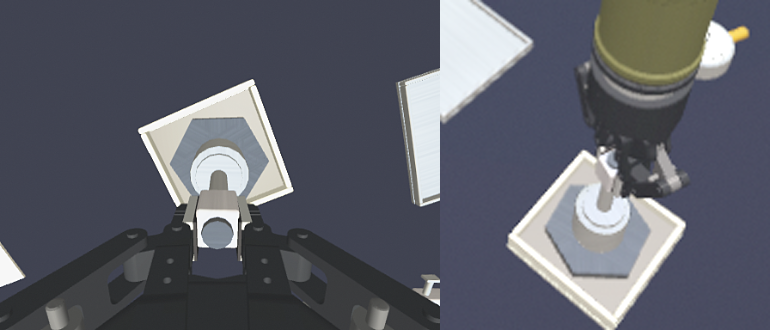

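{"fn": "carry_out", "kwargs": {
  "moves": [1, 0.004, 0, 0, 0, 1, 0.007, 0, 0, 0, 1, 0.007, 0, 0, 0]
}}

```text
t: 9.6
tcp_pos: [0.4885, -0.2748, 0.1297]
tool_rot: [-111.7, 89.8, -27.4]
force: [-1.9, 3.6, 28.2]
width: 0.0205
```

```bash
cat > gap.py <<'E'
from h import *
import sys
def gap(cxy,lo,hi,tag='g',names=('wrist','side')):
    for n in names:
        c,im,d=snap(n,n+tag); P=cloud(c,d).reshape(-1,3)
        r=np.hypot(P[:,0]-cxy[0],P[:,1]-cxy[1]); k=(P[:,2]>lo)&(P[:,2]<hi)
        A=P[k&(r>.009)&(r<.0185),2];B=P[k&(r>.0215)&(r<.0245),2]
        print(n,'collar top',len(A),np.median(A).round(5),'rim',len(B),np.median(B).round(5),'gap mm',((np.median(A)-np.median(B)-.006)*1e3).round(2))
E
python3 - <<'E'
from gap import *
z=np.load('pics/wrist5.npz')
print(bot.observe()['force'])
gap((.4845,-.2735),.066,.086,'6',('wrist',)); gap((.483,-.271),.066,.086,'6',('side',))
E
```

```text
[-1.88460129  3.61230756 28.18502224]
wrist collar top 1170 0.07802 rim 583 0.07183 gap mm 0.19
side collar top 182 0.07899 rim 94 0.07282 gap mm 0.17
```

Gap is 0.2 mm in both cameras: home, at about 28 N. Now lifting.

{"fn": "carry_out", "kwargs": {
  "moves": [1, 0, 0, 0, 0, 1, -0.02, 0, 0, 0, 1, -0.05, 0, 0, 0, 1, -0.12, 0, 0, 0, 1, -0.2, 0, 0, 0, 1, -0.3, 0, 0, 0, 1, -0.35, 0, 0, 0, 1, -0.35, 0, 0, 0]
}}

```text
t: 10.7
tcp_pos: [0.4866, -0.2752, 0.2313]
tool_rot: [169.4, 90.0, -106.3]
force: [0.3, 0.3, -5.8]
width: 0.0205
```

Run:
```python
from gap import *
s=bot.observe(); A,p=tool(); print(s['tcp_pos'],s['force'],s['width'],A.round(3).tolist())
h=p[2]-.1297
gap((p[0]-.004,p[1]+.001),.066+h,.088+h,'7',('wrist',)); gap((p[0]-.0055,p[1]+.0035),.066+h,.088+h,'7',('side',))
# tray from wrist / top
c,im,d=snap('top','top7'); P=cloud(c,d).reshape(-1,3)
for n in('wrist','side','top'):
    P=cloud(cam(n),np.load(f'pics/{n}7.npz')['d']).reshape(-1,3)
    Q=P[(abs(P[:,0]-.476)<.1)&(abs(P[:,1]-.016)<.1)&(P[:,2]>.0095)&(P[:,2]<.02)]
    if len(Q)>20: print(n,'tray',len(Q),cv2.minAreaRect((Q[:,:2]*1000).astype(np.float32)))
```

```text
[ 0.48659545 -0.2752461   0.23126724] [ 0.27659271  0.25537725 -5.79555131] 0.02049397663354006 [[-0.0, -0.995, 0.1], [-0.001, 0.1, 0.995], [-1.0, 0.0, -0.001]]
wrist collar top 1179 0.17948 rim 587 0.1732 gap mm 0.27
side collar top 216 0.17973 rim 117 0.17334 gap mm 0.39
wrist tray 1016 ((478.57794189453125, 6.4097747802734375), (151.2762908935547, 129.66114807128906), 13.24262809753418)
side tray 435 ((475.142333984375, 18.913986206054688), (152.077880859375, 151.7366180419922), 13.82769775390625)
top tray 221 ((479.1622314453125, 4.398902893066406), (150.2942657470703, 172.60353088378906), 13.186366081237793)
```

{"fn": "carry_out", "kwargs": {
  "moves": [1, 0, 0.01, 0.1, 0, 1, 0, 0.03, 0.25, 0, 1, 0, 0.05, 0.42, 0, 1, 0, 0.07, 0.6, 0, 1, 0, 0.09, 0.76, 0, 1, 0, 0.11, 0.89, 0, 1, 0, 0.12, 0.96, 0, 1, 0, 0.12, 0.96, 0]
}}

```text
t: 11.85
tcp_pos: [0.479, 0.0176, 0.2306]
tool_rot: [59.3, 89.9, 143.8]
force: [0.3, -0.7, -5.5]
width: 0.0205
```

{"fn": "carry_out", "kwargs": {
  "moves": [1, 0, 0, 0, 0, 1, 0.08, 0, 0, 0, 1, 0.16, 0, 0, 0, 1, 0.22, 0, 0, 0, 1, 0.26, 0, 0, 0, 1, 0.28, 0, 0, 0, 1, 0.28, 0, 0, 0]
}}

```text
t: 12.72
tcp_pos: [0.4797, 0.0151, 0.1472]
tool_rot: [130.5, 90.0, -145.2]
force: [-0.1, -0.3, -4.7]
width: 0.0203
```

Run:
```python
from gap import *
s=bot.observe(); A,p=tool(); print(s['t'],s['tcp_pos'],s['force'],s['width'])
h=p[2]-.1297
gap((p[0]-.004,p[1]+.001),.066+h,.088+h,'8',('wrist',)); gap((p[0]-.0055,p[1]+.0035),.066+h,.088+h,'8',('side',))
for n in('wrist','side'):
    P=cloud(cam(n),np.load(f'pics/{n}8.npz')['d']).reshape(-1,3)
    k=(abs(P[:,0]-.476)<.1)&(abs(P[:,1]-.016)<.1)
    Q=P[k&(P[:,2]>.0095)&(P[:,2]<.02)]
    print(n,'tray',len(Q),cv2.minAreaRect((Q[:,:2]*1000).astype(np.float32)))
    Q=P[k&(abs(P[:,2]-(.0725+h))<.004)];Q=Q[np.hypot(Q[:,0]-p[0],Q[:,1]-p[1])<.034]; print('boss',cv2.minEnclosingCircle((Q[:,:2]*1000).astype(np.float32)))
    r=np.hypot(P[:,0]-p[0],P[:,1]-p[1]); Q=P[k&(r<.055)&(r>.032)&(abs(P[:,2]-(.0285+h))<.007)]
    if len(Q)>10:
        x=np.linalg.lstsq(np.c_[Q[:,:2],np.ones(len(Q))],Q[:,2],rcond=None)[0]; print('plate',len(Q),np.median(Q[:,2]),'slope',x[:2].round(3))
a=cv2.imread('pics/wrist8.png');b=cv2.imread('pics/side8.png'); cv2.imwrite('pics/v8.png',cv2.resize(np.hstack([a,b]),(800,300)))
```

```text
12.725 [0.4796723  0.01505773 0.14719785] [-0.13931312 -0.34982753 -4.7410053 ] 0.02032224298506405
wrist collar top 1165 0.09551 rim 593 0.08918 gap mm 0.33
side collar top 101 0.09617 rim 53 0.09027 gap mm -0.1
wrist tray 2184 ((478.380859375, 16.715370178222656), (149.7205352783203, 150.86572265625), 13.647614479064941)
boss ((477.0588684082031, 16.047893524169922), 25.913978576660156)
plate 3705 0.045755023004333734 slope [0.006 0.007]
side tray 399 ((474.6392822265625, 18.61359405517578), (150.95196533203125, 151.1590118408203), 13.495203971862793)
boss ((474.58209228515625, 18.42940902709961), 26.131559371948242)
plate 421 0.04600164272522178 slope [0.007 0.027]
```

View pics/v8.png

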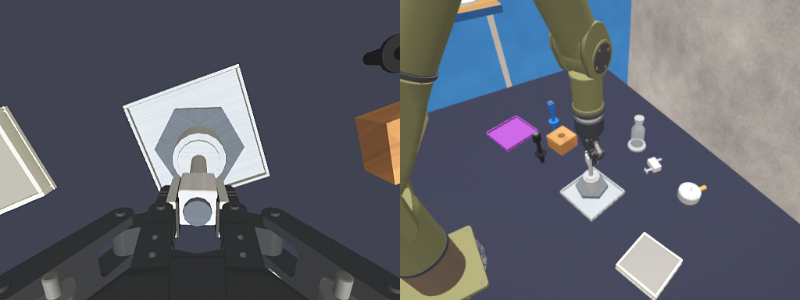

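The stand hangs level over the tray, centred within 1.5 mm, with its underside about 29 mm above the floor.

{"fn": "carry_out", "kwargs": {
  "moves": [1, 0.03, 0, 0, 0, 1, 0.06, 0, 0, 0, 1, 0.08, 0, 0, 0, 1, 0.088, 0, 0, 0, 1, 0.093, 0, 0, 0, 1, 0.096, 0, 0, 0, 1, 0.096, 0, 0, 0]
}}

```text
t: 13.7
tcp_pos: [0.4797, 0.0154, 0.1185]
tool_rot: [-60.1, 90.0, 24.3]
force: [0.9, -0.4, -4.2]
width: 0.0203
```

{"fn": "carry_out", "kwargs": {
  "moves": [1, 0.003, 0, 0, 0, 1, 0.003, 0, 0, 0]
}}

```text
t: 13.95
tcp_pos: [0.4799, 0.0155, 0.1178]
tool_rot: [-63.6, 90.0, 20.7]
force: [-0.5, 0.8, -2.3]
width: 0.0204
```

{"fn": "carry_out", "kwargs": {
  "moves": [1, 0.003, 0, 0, 0, 1, 0.003, 0, 0, 0]
}}

```text
t: 14.2
tcp_pos: [0.4801, 0.0157, 0.1176]
tool_rot: [-74.6, 89.9, 9.7]
force: [-0.9, 1.1, 6.0]
width: 0.0206
```

Touchdown (force went from −5 to +6 N). Now I release and rise.

{"fn": "carry_out", "kwargs": {
  "moves": [0.6, 0, 0, 0, 0, 0.3, 0, 0, 0, 0, 0.3, 0, 0, 0, 0, 0.3, 0, 0, 0, 0, 0.3, -0.05, 0, 0, 0, 0.3, -0.15, 0, 0, 0, 0.3, -0.3, 0, 0, 0, 0.3, -0.45, 0, 0, 0]
}}

```text
t: 15.2
tcp_pos: [0.4792, 0.0153, 0.2529]
tool_rot: [89.5, 90.0, 173.8]
force: [0.5, 0.2, 0.2]
width: 0.0597
```

{"fn": "carry_out", "kwargs": {
  "moves": [0.3, -0.1, -0.05, 0, 0, 0.3, -0.1, -0.05, 0, 0, 0.3, -0.1, -0.05, 0, 0]
}}

```text
t: 15.58
tcp_pos: [0.4935, 0.0136, 0.2809]
tool_rot: [105.7, 89.9, -169.9]
force: [-1.5, -0.4, -0.0]
width: 0.0596
```

Run:
```python
from gap import *
s=bot.observe(); print(s['t'],s['tcp_pos'],s['force'],s['width'])
gap((.477,.016),.05,.075,'9',('wrist',)); gap((.4748,.0185),.05,.075,'9',('side',))
for n in('wrist','side'):
    P=cloud(cam(n),np.load(f'pics/{n}9.npz')['d']).reshape(-1,3)
    k=(abs(P[:,0]-.476)<.1)&(abs(P[:,1]-.016)<.1)
    Q=P[k&(P[:,2]>.0095)&(P[:,2]<.0145)]; Q=Q[np.hypot(Q[:,0]-.476,Q[:,1]-.017)>.06]
    print(n,'tray',len(Q),cv2.minAreaRect((Q[:,:2]*1000).astype(np.float32))[0])
    Q=P[k&(abs(P[:,2]-.06)<.003)]; print('boss',cv2.minEnclosingCircle((Q[:,:2]*1000).astype(np.float32)))
    Q=P[k&(P[:,2]>.128)&(P[:,2]<.15)]; print('head',len(Q),len(Q)>5 and cv2.minAreaRect((Q[:,:2]*1000).astype(np.float32)),Q[:,2].max() if len(Q) else '')
    r=np.hypot(P[:,0]-.476,P[:,1]-.017);Q=P[k&(r<.043)&(r>.03)&(abs(P[:,2]-.016)<.005)]
    x=np.linalg.lstsq(np.c_[Q[:,:2],np.ones(len(Q))],Q[:,2],rcond=None)[0]; print('plate z',np.median(Q[:,2]),'slope',x[:2].round(3))
a=cv2.imread('pics/wrist9.png');b=cv2.imread('pics/side9.png'); cv2.imwrite('pics/v9.png',cv2.resize(np.hstack([a,b]),(800,300)))
```

```text
15.575 [0.49352205 0.01361522 0.28088497] [-1.52007601 -0.41321998 -0.00467385] 0.05962488129382625
wrist collar top 290 0.06574 rim 202 0.05957 gap mm 0.17
side collar top 98 0.06651 rim 61 0.06027 gap mm 0.23
wrist tray 1174 (477.27825927734375, 16.30205535888672)
boss ((476.00390625, 16.60854148864746), 25.771621704101562)
head 161 ((475.8246154785156, 16.161605834960938), (20.94988250732422, 21.388465881347656), 85.0562973022461) 0.14999994489054724
plate z 0.015349519017423513 slope [-0.007 -0.001]
side tray 288 (474.94366455078125, 19.352699279785156)
boss ((474.09197998046875, 18.710060119628906), 25.8135929107666)
head 79 ((470.0263671875, 13.373960494995117), (16.91179084777832, 26.733325958251953), 52.4526481628418) 0.14993749546639779
plate z 0.01640047057882521 slope [-0.001  0.011]
```

View pics/v9.png

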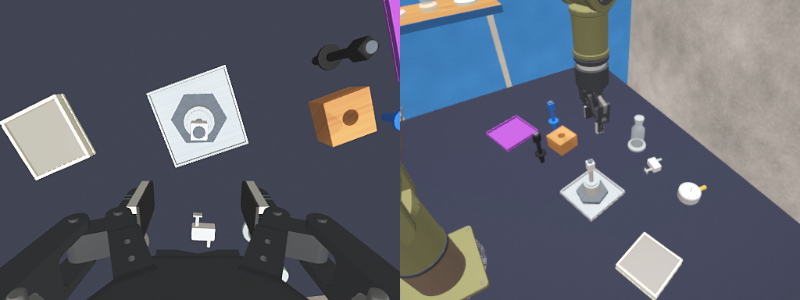

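The stand sits upright in the middle of the tray at wrist pixel (198,120) and side pixel (591,185). The fingers are clear and the bystanders look undisturbed.

```bash
python3 -c "
from h import *
print(bot.hand_in())"
```

```text
the job is handed in; nothing more can be done
None
```

The stand is assembled and standing released in the middle of the steel drip tray, and the job is handed in. It took about 16 s of the 58 s allowed.

- **Seating:** I pressed the post home at about 28 N. The gap between collar and rim then read about 0.2 mm in both cameras. While lifting and carrying it read between −0.1 and 0.4 mm.
- **Placing:** I lifted the stand by the post's head and lowered it gently, with about 6 N on the tool when I released it. The fingers are clear of it.
- **Last checks:**
  - The gap is about 0.2 mm in both cameras.
  - The foot is about 1.5 mm from the tray's centre.
  - The foot's plate is level within about 0.01 rad.
- **Disagreement:** the wrist and side cameras differ by 2–3 mm in absolute position, about what the calibration promises. Offsets taken within one camera agree.
- **Checked by eye only:** the bottle, gauge and clamp look undisturbed in the last picture. I did not measure them again.

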